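Rebuild a belt idler on its stud

TASK

Rebuild the belt idler on the upright stud of the grey bracket: put on the bronze bush (flange down, as it stands), then the new blue pulley over the bush, then the white nylon washer, and last the black set collar, each pushed fully home and lying flat before the next goes on. The rusty old pulley is scrap: leave it where it lies, and leave the carton and the wrench alone too.

Things in the scene. Friction and masses are not known exactly. Their poses are not given: they have to be found in the camera images.
- bracket: Fixed grey steel strap on the bench, 10 mm thick, 64 mm wide, round ended, with two bolt heads (19 mm high) in a slot and an upright bright steel stud (stub axle). Origin: on the bench (z = 0) under the stud's axis, z up. The strap runs from 32 mm ahead of the origin (+x) to 157 mm behind it (-x), bolts at x = -50 and -100 mm
- stud_seat (a point): Centre of the shoulder on which the bush is seated: the flat top, 37 mm in diameter, of the dark boss at the stud's foot, on the stud's axis, 20 mm above the bench. From here up the stud is 15 mm in diameter for 60 mm, then tapers over 8 mm to a 7 mm end, 68 mm above this point (88 mm above the bench)
- bush: Loose bronze-coloured flanged bush standing on its flange, 40 mm high, 0.09 to 0.18 kg: flange 40 mm in diameter, 4 mm thick; above it a sleeve 26 mm in diameter, bevelled at the top (the last 4 mm narrow to 21 mm); bore 17 mm right through. Origin: centre of the underside, z up along the bore
- new_pulley: Loose new blue V-belt pulley with bright rings on its faces, lying flat: 62 mm in diameter, 34 mm high, 0.17 to 0.34 kg, a groove round mid height (full rim 0 to 9 and 25 to 34 mm up); bore 28 mm, 33 mm wide in the lowest 4 mm. Home, it stands on the bush's flange, the sleeve 2 mm proud of it. Origin: centre of the underside, z up along the bore
- washer: Loose thick flat white nylon washer, 36 mm in diameter, 10 mm thick, bore 17 mm, 0.02 kg, lying flat. Home, it rests on the top of the bush. Origin: centre of the underside, z up
- collar: Loose black set collar (ring), 34 mm in diameter, 12 mm high, bore 17 mm, 0.07 kg, lying flat, with a small bright grub screw in its side. Home, it rests on the washer. Its screw is not to be turned. Origin: centre of the underside, z up
- old_pulley: Loose old pulley, rusty brown, otherwise the same shape and size as the new one, lying flat; to be left alone. Origin: centre of the underside
- carton: Loose small teal cardboard carton, 51 x 70 x 35 mm, standing on the bench; to be left alone. Origin: centre of the underside, its 70 mm along its y
- wrench: Loose grey adjustable wrench lying flat, 182 x 46 x 12 mm, beside the bracket; to be left alone. Origin: centre of the underside, its length along its x

How it is judged:
On the way, in this order (a step that is already met when the one before it is completed fails the run):
1. the bronze bush stands fully home on the shoulder of the stud (horizontal distance between bush and stud_seat below 0.004 m and z of bush in the frame of stud_seat between -0.003 and 0.003 m and angle between bush's own z axis and vertical below 0.08 rad and contact force between the fingers and bush below 0.05 N), for 0.2 s.
2. the blue pulley sits over the bush, down on its flange (horizontal distance between bush and stud_seat below 0.004 m and z of bush in the frame of stud_seat between -0.003 and 0.003 m and angle between each of bush, new_pulley's own z axis and vertical below 0.08 rad and horizontal distance between new_pulley and stud_seat below 0.006 m and z of new_pulley in the frame of stud_seat between 0.001 and 0.007 m and contact force between the fingers and new_pulley below 0.05 N), for 0.2 s.
3. the white washer lies flat on the bush (horizontal distance between each of bush, washer and stud_seat below 0.004 m and z of bush in the frame of stud_seat between -0.003 and 0.003 m and angle between each of bush, new_pulley, washer's own z axis and vertical below 0.08 rad and horizontal distance between new_pulley and stud_seat below 0.006 m and z of new_pulley in the frame of stud_seat between 0.001 and 0.007 m and z of washer in the frame of stud_seat between 0.037 and 0.043 m and contact force between the fingers and washer below 0.05 N), for 0.2 s.
At the end, for the whole second after the job is handed in: On the stud, from the bottom: bush on the shoulder, blue pulley on the bush's flange, washer on the bush, set collar on the washer; each within 3 mm of its home height, within 4 mm (pulley 6 mm) of the stud's axis, tilted less than 0.08 rad, released and at rest (horizontal distance between each of bush, washer, collar and stud_seat below 0.004 m and z of bush in the frame of stud_seat between -0.003 and 0.003 m and angle between each of bush, new_pulley, washer, collar's own z axis and vertical below 0.08 rad and horizontal distance between new_pulley and stud_seat below 0.006 m and z of new_pulley in the frame of stud_seat between 0.001 and 0.007 m and z of washer in the frame of stud_seat between 0.037 and 0.043 m and z of collar in the frame of stud_seat between 0.047 and 0.053 m and linear speed of each of bush, new_pulley, washer, collar below 0.02 m/s); the robot touches nothing.
It fails at once if the rusty old pulley is moved more than 25 mm (distance of old_pulley from where it was at the start of the episode above 0.025 m).
It fails at once if the carton is moved more than 25 mm (distance of carton from where it was at the start of the episode above 0.025 m).
It fails at once if the wrench is moved more than 25 mm (distance of wrench from where it was at the start of the episode above 0.025 m).
It also fails if it takes over 96 s, if anything falls off the work surface, if the arm or the gripper's body presses on something with over 40 N, if the wrist force passes 120 N, or if a joint passes its speed limit or range.

ROBOT

A 6-joint arm with a two-finger parallel gripper is mounted at the origin on the work surface; the furniture and walls round the work are solid. World frame = base frame: x ahead of the robot, y to its left, z up, the work surface at z = 0. Lengths are in m, angles in rad, forces in N, time in s.
With the tool pointing down it reaches from about 0.35 to 0.925 m from the base axis. Payload 6.4 kg.
Tool frame: the origin (TCP) lies at the very end of the fingers, on their centre line; the grasp point (between the pads) lies 19 mm behind it; z points along the fingers, y is the line along which they close (so a half turn about z gives the same grasp; the last joint's range is limited). The gripper opens to 85 mm and grips with 20 to 120 N. Pads are 22 mm wide; open, the fingers measure 114 mm over their backs; the gripper's body (76 mm by 85 mm) begins 54 mm behind the grasp point. The pads swing forward as they close: fully open they stand 13 mm farther back than shut.
Start: joints at [1.019, 0.245, 1.558, -0, 1.339, -0.174], TCP at [0.24, 0.604, 0.231] pointing down, gripper open.
Joint ranges: [-3.13, 3.13], [-1.02, 2.26], [0.13, 2.54], [-0.95, 4.09], [0.21, 2.88], [-2.74, 2.74]. Speed limits (rad/s): [2.57, 2.57, 3.14, 3.14, 3.14, 3.14].

INTERFACE

Orientations are given as a 3x3 rotation matrix whose columns are the frame's x, y, z axes.
In Python, from bench import robot, let_go, clamp, planner, telemetry, cams gives the robot as it stands. The module is installed in compiled form; this text tells all that it offers. Calls block until the motion is done:
- robot.goto(position, orientation): joint-space move of the TCP to a pose.
- robot.movel(position, rate=0.15, ori=None): straight line of the TCP; ori=None keeps the orientation; rate is the mean speed in m/s.
- robot.move_j(angles): joint-space move.
- let_go() and clamp(): open the fingers fully, or close them until they stop; the grip force is fixed at half the most.
- robot.hold(seconds).
- planner.solve_ik(position, orientation): joint angles nearest the present ones, or None.
- telemetry.sense(): the state.
- cams.snapshot(name): name is "side" or "top" or "wrist"; returns a dict with "color" (420x560x3 uint8, red, green, blue), "camera_matrix" (3x3 intrinsics, pixels), "world_to_cam" (4x4, takes a point from world to camera coordinates). Camera axes: x right, y down, z forward; pixel columns grow to the right and rows downward; lengths in m; the calibration is good to about 2 mm. A picture is of the moment at which its call begins. There is no depth.
A pose or a line that the arm cannot do raises robot.PlanningError and nothing moves.
- robot.job_done(): hands the job in; it is judged then, once.
The state is a dict: "clock": time; "joint_pos": joint angles; "qvel": joint speeds; "effort": joint torques, N m; "tcp_pos": TCP position; "eef_rot": TCP orientation; "contact_force": force on the tool from outside, world axes, zero at the start; "torque": the same for the moment, N m; "width": finger opening in m; "grip_force": force on a finger pad.
Only numpy, scipy, OpenCV 4.12 (cv2) and the standard library are available. Lean on these libraries where they do the work, as an engineer would, in place of code of your own. Each camera call takes 0.05 s, during which the arm holds its last target. There are 200 camera calls.

## Working session

There is one attempt and no reset: what is moved stays moved. The work goes in short steps, each a Python script; the robot and the scene stay as the last script left them, time stands still between calls to the robot, and variables do not carry over. Pictures are saved under pics/ and viewed, at most 17 in all, crops included, and the job is handed in when it is done.

```bash
mkdir -p pics
python3 - <<'E'
from bench import robot, telemetry, cams
import cv2, numpy as np, pickle
d={}
for n in ("top","side","wrist"):
    s=cams.snapshot(n); d[n]=s
    cv2.imwrite(f"pics/a_{n}.png",s["color"][:,:,::-1])
    print(n,s["camera_matrix"].tolist(),np.round(s["world_to_cam"],4).tolist())
pickle.dump(d,open("d0.pkl","wb"))
s=telemetry.sense(); print({k:np.round(v,3).tolist() for k,v in s.items()})
E
```

```text
top [[386.2399209660584, 0.0, 280.3582183816366], [0.0, 386.2399209660584, 206.51393158502052], [0.0, 0.0, 1.0]] [[-0.0064, -0.9999, -0.0115, -0.0158], [-0.9921, 0.0078, -0.1255, 0.5486], [0.1255, 0.0106, -0.992, 0.8478], [0.0, 0.0, 0.0, 1.0]]
side [[515.4990718717996, 0.0, 282.8880394171761], [0.0, 515.4990718717996, 211.5698888366693], [0.0, 0.0, 1.0]] [[-0.6297, -0.7768, -0.0054, 0.3173], [-0.4914, 0.4038, -0.7717, 0.3362], [0.6016, -0.4833, -0.636, 0.5415], [0.0, 0.0, 0.0, 1.0]]
wrist [[295.85481611818693, 0.0, 283.10962682003145], [0.0, 295.85481611818693, 204.68962847210906], [0.0, 0.0, 1.0]] [[0.3688, 0.9295, -0.0009, -0.6506], [0.8892, -0.3525, 0.2915, -0.0367], [0.2707, -0.1083, -0.9566, 0.3787], [0.0, 0.0, 0.0, 1.0]]
{'clock': 0.15, 'joint_pos': [1.019, 0.246, 1.559, 0.0, 1.339, -0.174], 'qvel': [0.001, -0.002, -0.001, 0.0, 0.0, -0.001], 'effort': [0.001, -42.998, -32.655, -0.0, 0.004, 0.0], 'tcp_pos': [0.24, 0.604, 0.23], 'eef_rot': [[-0.929, 0.369, -0.001], [0.369, 0.929, -0.001], [0.0, -0.002, -1.0]], 'contact_force': [-0.032, 0.091, 0.49], 'torque': [0.02, 0.007, 0.028], 'grip_force': 0.0, 'width': 0.085}
```

View pics/a_top.png

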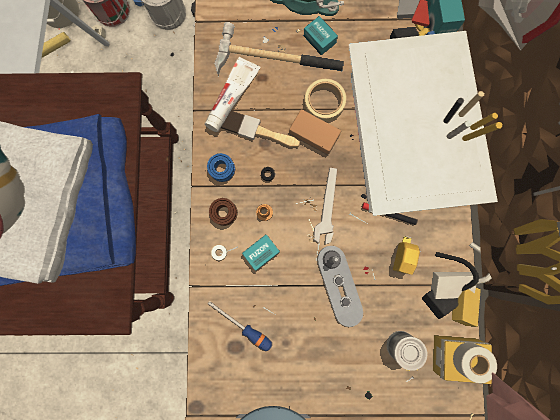

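View pics/a_side.png

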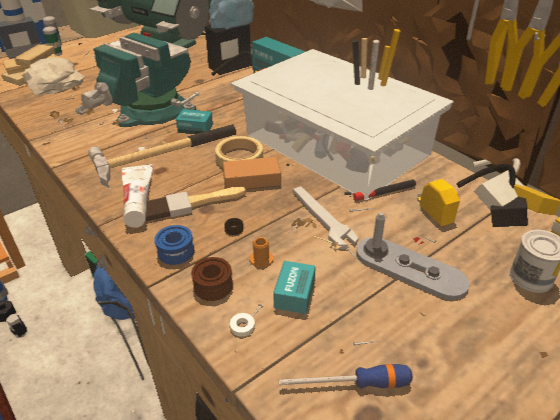

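The top view shows the blue pulley (221,167), collar (267,174), old pulley (222,212), bush (264,212), washer (218,253), carton (260,253) and stud (332,258), with the wrench above the bracket. The side view shows the same things: blue (174,245), collar (234,227), bush (261,252), washer (242,324) and stud tip (380,218).

```bash
cat > h.py <<'E'
import numpy as np, cv2
def ray(s,uv):
    W=s["world_to_cam"]; R=W[:3,:3]; t=W[:3,3]
    d=R.T@np.linalg.inv(s["camera_matrix"])@np.array([uv[0],uv[1],1.0])
    return -R.T@t, d/np.linalg.norm(d)
def onz(s,uv,z):
    o,d=ray(s,uv); return o+d*(z-o[2])/d[2]
def tri(obs):
    """obs: [(snap,uv),..] -> point, rms ray miss"""
    A=np.zeros((3,3));b=np.zeros(3);P=[]
    for s,uv in obs:
        o,d=ray(s,uv);M=np.eye(3)-np.outer(d,d);A+=M;b+=M@o;P.append((o,M))
    p=np.linalg.solve(A,b)
    return p,np.sqrt(np.mean([np.sum((M@(p-o))**2) for o,M in P]))
def proj(s,p):
    c=s["world_to_cam"]@np.append(p,1); q=s["camera_matrix"]@c[:3]; return q[:2]/q[2]
def down(yaw):
    """tool pointing down; closing axis y at angle yaw from world x"""
    y=np.array([np.cos(yaw),np.sin(yaw),0]);z=np.array([0,0,-1.]);x=np.cross(y,z)
    return np.column_stack([x,y,z])
def save(s,n,box=None,k=1):
    im=s["color"][:,:,::-1]
    if box: im=im[box[1]:box[3],box[0]:box[2]]
    cv2.imwrite(f"pics/{n}.png",cv2.resize(im,None,fx=k,fy=k,interpolation=cv2.INTER_CUBIC))
E
python3 - <<'E'
import pickle,cv2,numpy as np
from h import *
d=pickle.load(open("d0.pkl","rb"));T=d["top"];S=d["side"]
for n in d: print(n,ray(d[n],(280,210)))
for n,a,b,z in [("blue",(221,167),(174,238),.034),("collar",(267,174),(234,224),.012),("old",(222,212),(212,272),.034),("bush",(264,211),(261,241),.04),("washer",(218,253),(242,322),.01),("stud",(332,257),(380,217),.088),("carton",(260,253),(295,285),.035)]:
    p,e=tri([(T,a),(S,b)]); print(n,onz(T,a,z).round(3),onz(S,b,z).round(3),p.round(3),round(e,4))
A=cv2.resize(T["color"][150:280,195:360],None,fx=4.8,fy=4.6,interpolation=cv2.INTER_CUBIC)
cv2.imwrite("pics/c_top.png",A[:,:,::-1][:598])
E
```

```text
top (array([ 0.43772586, -0.02899348,  0.9096847 ]), array([ 0.11659559,  0.01155333, -0.99311227]))
side (array([0.03921437, 0.37242074, 0.60555403]), array([ 0.6066524 , -0.48015473, -0.63358055]))
wrist (array([0.17005546, 0.63277539, 0.37240638]), array([ 0.28268406, -0.12436153, -0.9511172 ]))
blue [0.642 0.117 0.034] [0.64  0.119 0.034] [0.643 0.118 0.032] 0.0003
collar [0.629 0.012 0.012] [0.629 0.01  0.012] [0.628 0.011 0.013] 0.001
old [0.537 0.114 0.034] [0.536 0.113 0.034] [0.537 0.113 0.034] 0.0006
bush [0.538 0.017 0.04 ] [0.539 0.017 0.04 ] [0.538 0.017 0.041] 0.0001
washer [0.444 0.126 0.01 ] [0.445 0.123 0.01 ] [0.444 0.125 0.013] 0.0005
stud [ 0.434 -0.128  0.088] [ 0.423 -0.129  0.088] [ 0.43  -0.132  0.082] 0.0045
carton [0.443 0.027 0.035] [0.434 0.033 0.035] [0.443 0.027 0.024] 0.0009
```

View pics/c_top.png

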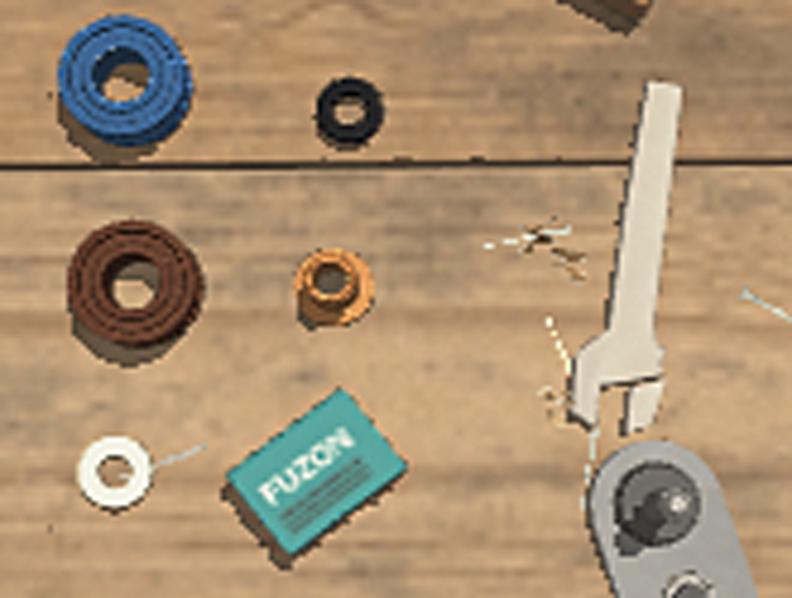

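View pics/a_wrist.png

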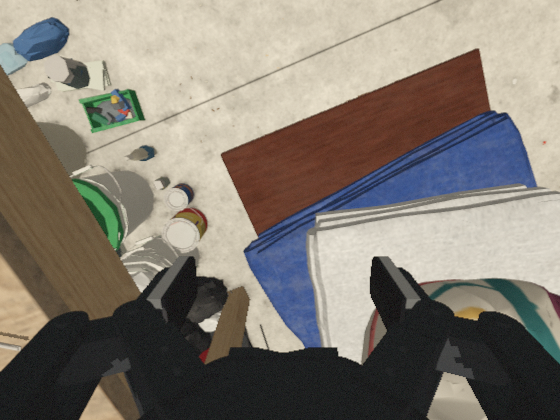

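The crop puts the stud tip at about (677,503), which is full-frame (336,259). The wrist camera looks forward past the fingers, so I'll take wrist views from above the parts and the stud.

Run:
```python
from bench import robot, telemetry, cams
import pickle
from h import *
d={}
for n,p in [("A",(.50,.11,.28)),("B",(.57,.05,.28)),("C",(.43,-.09,.26)),("D",(.42,-.15,.26))]:
    robot.goto(p,down(np.pi/2)); robot.hold(.3); d[n]=cams.snapshot("wrist"); print(n,telemetry.sense()["clock"],telemetry.sense()["tcp_pos"].round(4))
pickle.dump(d,open("d1.pkl","wb"))
r=lambda a:d[a]["color"]
save(d["A"],"w_A");save(d["C"],"w_C")
```

```text
A 2.5167 [0.5    0.1103 0.28  ]
B 3.325 [0.5696 0.0506 0.2802]
C 4.4917 [ 0.4304 -0.0896  0.26  ]
D 5.1917 [ 0.4201 -0.1494  0.26  ]
```

View pics/w_A.png

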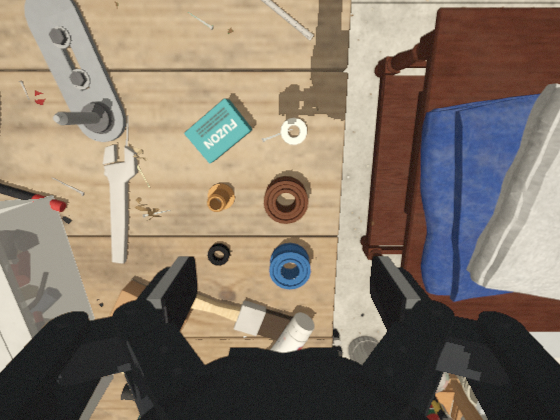

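View pics/w_C.png

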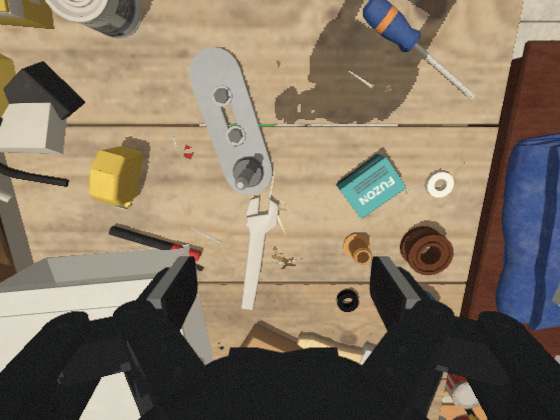

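A shows the whole set: washer (294,131), bush (219,200), old pulley (286,200), blue pulley (290,266) and collar (218,254). C shows the stud with its tip near (241,186). I'll zoom in on the stud and bush tiles and measure the discs from their silhouettes.

```bash
cat > seg.py <<'E'
from h import *
def hull(s,p,r,lo,hi,minA=30):
    """centre of the minimum hull of an HSV colour blob near the projection of world point p"""
    u,v=proj(s,p); hsv=cv2.cvtColor(s["color"],cv2.COLOR_RGB2HSV)
    m=cv2.inRange(hsv,np.array(lo),np.array(hi)); c=np.zeros_like(m); cv2.circle(c,(int(u),int(v)),r,255,-1); m&=c
    cs=[k for k in cv2.findContours(m,cv2.RETR_EXTERNAL,cv2.CHAIN_APPROX_NONE)[0] if cv2.contourArea(k)>minA]
    if not cs: return None
    h=cv2.convexHull(max(cs,key=cv2.contourArea)); M=cv2.moments(h)
    return np.array([M["m10"],M["m01"]])/M["m00"], M["m00"]
COL={"blue":((95,120,40),(125,255,255)),"collar":((0,0,0),(180,255,60)),"washer":((0,0,165),(180,60,255)),"bush":((5,140,60),(18,255,255)),"old":((0,90,20),(12,255,130)),"carton":((80,80,60),(95,255,255))}
E
python3 - <<'E'
import pickle
from seg import *
d={**pickle.load(open("d0.pkl","rb")),**pickle.load(open("d1.pkl","rb"))}; d.pop("wrist")
P={"blue":(.643,.118,.017),"collar":(.628,.011,.006),"washer":(.444,.125,.005),"bush":(.538,.017,.02),"old":(.537,.114,.017),"carton":(.44,.03,.017)}
D={"blue":62,"collar":34,"washer":36,"bush":40,"old":62,"carton":75}
for n,p in P.items():
    ob=[]
    for k,s in d.items():
        u,v=proj(s,np.array(p))
        if not(15<u<545 and 15<v<405): continue
        if k in "ABCD" and v>265: continue
        o,_=ray(s,(u,v)); r=int(s["camera_matrix"][0,0]*D[n]*.0008/np.linalg.norm(o-p))+3
        q=hull(s,np.array(p),r,*COL[n])
        if q: ob.append((k,s,q[0])); print(n,k,onz(s,q[0],p[2]).round(4),int(q[1]),"expect",(u.round(),v.round()))
    x,e=tri([o[1:] for o in ob]); print("  =>",x.round(4),round(e,4))
t=[]
for pt,h in (((.43,-.133,.07),26),((.538,.017,.03),20)):
    for k in ("top","side","C","D" if pt[1]<0 else "A"):
        s=d[k];u,v=proj(s,np.array(pt)).astype(int);im=s["color"][v-h:v+h,u-h:u+h,::-1];print(k,u-h,v-h)
        t.append(cv2.resize(im,(200,200),interpolation=cv2.INTER_CUBIC))
cv2.imwrite("pics/m1.png",np.vstack([np.hstack(t[:4]),np.hstack(t[4:])]))
E
```

```text
blue top [0.6456 0.1211 0.017 ] 566 expect (np.float64(222.0), np.float64(168.0))
blue side [0.6605 0.1123 0.017 ] 658 expect (np.float64(175.0), np.float64(244.0))
blue A [0.6469 0.1218 0.017 ] 1423 expect (np.float64(287.0), np.float64(264.0))
blue B [0.6468 0.1224 0.017 ] 1538 expect (np.float64(328.0), np.float64(221.0))
  => [0.6408 0.1198 0.0332] 0.0019
collar top [0.6311 0.0112 0.006 ] 139 expect (np.float64(267.0), np.float64(175.0))
collar side [0.6297 0.0102 0.006 ] 219 expect (np.float64(234.0), np.float64(227.0))
collar A [0.6315 0.0121 0.006 ] 347 expect (np.float64(218.0), np.float64(252.0))
collar B [0.6317 0.0122 0.006 ] 379 expect (np.float64(255.0), np.float64(209.0))
  => [0.6311 0.0114 0.0057] 0.0011
washer top [0.4471 0.1224 0.005 ] 202 expect (np.float64(219.0), np.float64(253.0))
washer side [0.4489 0.1217 0.005 ] 342 expect (np.float64(242.0), np.float64(325.0))
washer A [0.4477 0.123  0.005 ] 649 expect (np.float64(293.0), np.float64(129.0))
washer C [0.4479 0.1278 0.005 ] 541 expect (np.float64(438.0), np.float64(182.0))
washer D [0.4479 0.1288 0.005 ] 525 e
[... 1044 characters left out ...]
 (np.float64(465.0), np.float64(254.0))
  => [0.5398 0.1153 0.019 ] 0.0011
carton top [0.4454 0.0272 0.017 ] 676 expect (np.float64(259.0), np.float64(255.0))
carton side [0.4492 0.0216 0.017 ] 1383 expect (np.float64(294.0), np.float64(290.0))
carton A [0.4454 0.0253 0.017 ] 2236 expect (np.float64(221.0), np.float64(126.0))
carton B [0.4439 0.0269 0.017 ] 2598 expect (np.float64(265.0), np.float64(69.0))
carton C [0.4462 0.0299 0.017 ] 2304 expect (np.float64(372.0), np.float64(181.0))
carton D [0.4465 0.0301 0.017 ] 2428 expect (np.float64(416.0), np.float64(188.0))
  => [0.4447 0.0269 0.0245] 0.0007
top 307 232
side 350 196
C 217 155
D 269 164
top 244 191
side 241 225
C 338 232
A 194 179
```

View pics/m1.png

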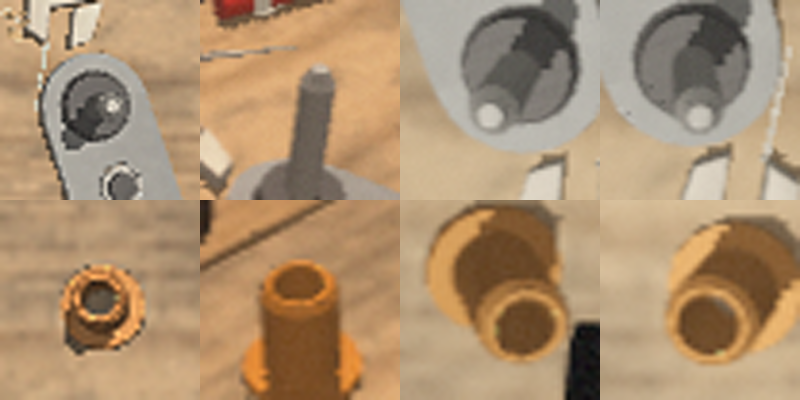

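The montage shows these tip and rim centres. Stud tip tiles: top (113,106), side (119,72), C (90,117), D (101,117). Bush bore rim tiles: top (98,97), side (101,83), C (126,125), A (108,124). Next I'll triangulate them.

Run:
```python
import pickle
from seg import *
d={**pickle.load(open("d0.pkl","rb")),**pickle.load(open("d1.pkl","rb"))}
O={"top":[(307,232),(244,191)],"side":[(350,196),(241,225)],"C":[(217,155),(338,232)],"D":[(269,164),0],"A":[0,(194,179)]}
def run(name,i,k,pts,z):
    ob=[(d[c],np.array(O[c][i])+(np.array(q)+.5)/k-.5) for c,q in pts.items()]
    print(name,*[(c,onz(s,uv,z)[:2].round(4).tolist()) for c,(s,uv) in zip(pts,ob)],*[a for a in tri(ob)])
run("tip",0,200/52,{"top":(113,106),"side":(119,72),"C":(90,117),"D":(101,117)},.088)
run("boss",0,200/52,{"top":(95,104),"C":(121,66),"D":(92,62)},.02)
run("bush",1,5,{"top":(98,97),"side":(101,83),"C":(126,125),"A":(108,124)},.04)
# washer/collar/blue bore discs, white-masked sums in clean views only, at mid height
for n,p,ks in (("washer",(.447,.123,.005),("top","side","A")),("collar",(.631,.0115,.006),("top","side","A","B")),("blue",(.646,.121,.017),("top","A","B"))):
    ob=[(d[k],hull(d[k],np.array(p),int(.04*d[k]["camera_matrix"][0,0]/.6)+4 if k!="B" else 40,*COL[n])[0]) for k in ks]
    x,e=tri(ob);print(n,x.round(4),round(e,4),np.mean([onz(*o,p[2]) for o in ob],0).round(4))
```

```text
tip ('top', [0.429, -0.1367]) ('side', [0.4264, -0.1348]) ('C', [0.4294, -0.1347]) ('D', [0.429, -0.1347]) [ 0.42889379 -0.13565138  0.08681526] 0.0012322757309097025
boss ('top', [0.4296, -0.135]) ('C', [0.4276, -0.1336]) ('D', [0.4277, -0.1351]) [ 0.42931237 -0.13507672  0.01217855] 0.0006183907852467679
bush ('top', [0.5401, 0.0192]) ('side', [0.5385, 0.0175]) ('C', [0.5396, 0.0201]) ('A', [0.54, 0.0205]) [0.53933368 0.01937708 0.04052924] 0.0013060328104246726
washer [0.4487 0.1205 0.0035] 0.0017 [0.4484 0.1206 0.005 ]
collar [0.6311 0.0114 0.0057] 0.0011 [0.631  0.0115 0.006 ]
blue [0.6454 0.1214 0.0193] 0.0006 [0.6463 0.1217 0.017 ]
```

```bash
cat > act.py <<'E'
from bench import robot, let_go, clamp, planner, telemetry, cams
from h import *
STUD=np.array([.429,-.135])
def st(msg=""):
    s=telemetry.sense(); print(msg,"t",round(s["clock"],2),"tcp",s["tcp_pos"].round(4),"F",s["contact_force"].round(1),"w",round(s["width"],4),"g",round(s["grip_force"],1)); return s
def pick(xy,z,yaw,width,hi=.14):
    robot.goto((*xy,hi),down(yaw)); robot.movel((*xy,z+.015),.15); robot.movel((*xy,z),.04); robot.hold(.2); st("down")
    clamp(); s=st("clamped")
    if abs(s["width"]-width)>.004: raise SystemExit("bad width")
def lower(xy,z1,step=.004,fmax=12,gain=5e-5,rate=.05):
    """step down to z1, yielding sideways to the lateral force; stop on an upward push above fmax"""
    xy=np.array(xy,float); robot.hold(.3); s=telemetry.sense(); f0=s["contact_force"]; z=s["tcp_pos"][2]; log=[]
    while z>z1+1e-5:
        z=max(z-step,z1); robot.movel((*xy,z),rate); robot.hold(.05); f=telemetry.sense()["contact_force"]-f0
        log.append((round(z,4),*f.round(1)))
        if f[2]>fmax: print("stopped"); break
        if np.hypot(*f[:2])>2: xy+=np.clip(gain*f[:2],-.0005,.0005)
    print(*log[::1],"xy",xy.round(4)); return xy
E
python3 - <<'E'
from act import *
Y=np.pi/4
pick((.5395,.0195),.012,Y,.026)
robot.movel((.5395,.0195,.13),.2); s=st("lift")
robot.goto((*STUD,.13),down(Y)); robot.hold(.3); st("hover")
w=cams.snapshot("wrist");S=cams.snapshot("side")
im=np.hstack([cv2.resize(w["color"][100:400,130:430],(400,400)),cv2.resize(S["color"][110:290,280:460],(400,400))])
cv2.imwrite("pics/hov1.png",im[:,:,::-1])
E
```

```text
down t 7.93 tcp [0.5397 0.0195 0.0122] F [-0.2 -0.2 -0.2] w 0.0856 g 0.0
clamped t 8.53 tcp [0.5399 0.0194 0.0123] F [ 0.  -0.6  1.1] w 0.0241 g 59.2
lift t 9.27 tcp [0.5384 0.0197 0.1286] F [ 0.2  0.8 -0.5] w 0.0239 g 58.9
hover t 10.35 tcp [ 0.4295 -0.1343  0.13  ] F [ 0.3  0.4 -1.2] w 0.024 g 58.9
```

View pics/hov1.png

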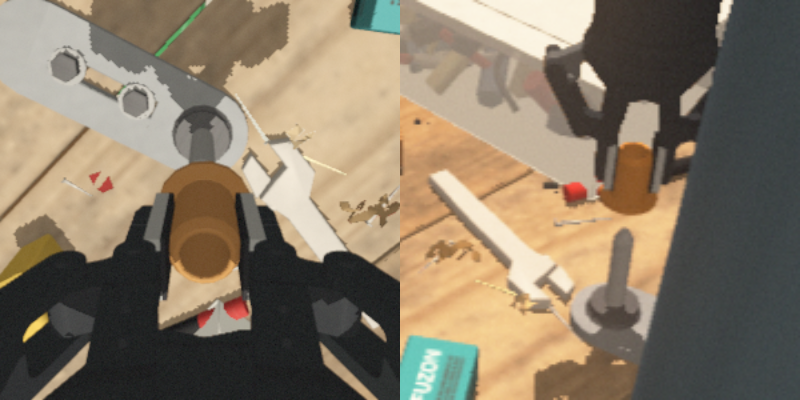

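The bush is held upright between the pads, and its bottom (628,205) is directly over the stud tip (623,232). Now I'll lower it.

Run:
```python
from act import *
lower(STUD,.034); st()
```

```text
(np.float64(0.126), np.float64(-1.0), np.float64(-0.1), np.float64(0.2)) (np.float64(0.122), np.float64(-0.3), np.float64(0.2), np.float64(-0.0)) (np.float64(0.118), np.float64(-0.0), np.float64(0.3), np.float64(-0.3)) (np.float64(0.114), np.float64(0.5), np.float64(0.0), np.float64(-1.2)) (np.float64(0.11), np.float64(0.4), np.float64(-0.3), np.float64(0.4)) (np.float64(0.106), np.float64(0.0), np.float64(1.1), np.float64(0.7)) (np.float64(0.102), np.float64(-0.4), np.float64(0.3), np.float64(-1.2)) (np.float64(0.098), np.float64(-0.7), np.float64(-0.7), np.float64(-0.3)) (np.float64(0.094), np.float64(-1.2), np.float64(-0.6), np.float64(-0.4)) (np.float64(0.09), np.float64(-1.0), np.float64(0.1), np.float64(1.2)) (np.float64(0.086), np.float64(0.0), np.float64(-0.2), np.float64(-0.6)) (np.float64(0.082), np.float64(-0.9), np.float64(0.4), np.float64(-0.0)) (np.float64(0.078), np.float64(-0.3), np.float64(0.7), np.float64(0.7)) (np.float64(0.074), np.float64(-0.2), np.float64(-0.3), np.float64(0.1)) (np.float64(0.07), np.float64(0.3), np.float64(-0.2), np.float64(-0.4)) (np.float64(0.066), np.float64(-1.0), np.float64(0.2), np.float64(0.5)) (np.float64(0.062), np.float64(-0.4), np.float64(-0.2), np.float64(0.3)) (np.float64(0.058), np.float64(-0.5), np.float64(0.0), np.float64(-0.0)) (np.float64(0.054), np.float64(-0.7), np.float64(-0.1), np.float64(-0.4)) (np.float64(0.05), np.float64(-0.4), np.float64(1.2), np.float64(-1.0)) (np.float64(0.046), np.float64(-1.0), np.float64(0.5), np.float64(0.2)) (np.float64(0.042), np.float64(0.8), np.float64(0.2), np.float64(-0.0)) (np.float64(0.038), np.float64(-0.1), np.float64(-0.2), np.float64(1.1)) (0.034, np.float64(-0.8), np.float64(0.6), np.float64(1.1)) xy [ 0.429 -0.135]
 t 17.95 tcp [ 0.4289 -0.1349  0.0338] F [-0.6  0.7  0. ] w 0.0241 g 58.9
```

Run:
```python
from act import *
lower(STUD,.030,.001,4); st(); let_go(); robot.hold(.2); st("open")
robot.movel((*STUD,.15),.2); robot.hold(.2)
w=cams.snapshot("wrist");S=cams.snapshot("top")
im=np.hstack([cv2.resize(w["color"][60:360,130:430],(400,400)),cv2.resize(S["color"][215:295,295:375],(400,400))])
cv2.imwrite("pics/home1.png",im[:,:,::-1]); st()
```

```text
stopped
(np.float64(0.0331), np.float64(-0.5), np.float64(-0.8), np.float64(-1.5)) (np.float64(0.0321), np.float64(0.1), np.float64(-0.6), np.float64(0.3)) (np.float64(0.0311), np.float64(-4.4), np.float64(1.9), np.float64(11.2)) xy [ 0.429 -0.135]
 t 19.15 tcp [ 0.4293 -0.1351  0.0322] F [-4.6  2.5 11.3] w 0.0242 g 60.4
open t 19.98 tcp [ 0.429  -0.135   0.0311] F [-0.8 -0.2  0.8] w 0.0854 g 0.0
 t 21.02 tcp [ 0.4285 -0.1347  0.149 ] F [ 0.4 -0.6 -0.2] w 0.0857 g 0.0
```

View pics/home1.png

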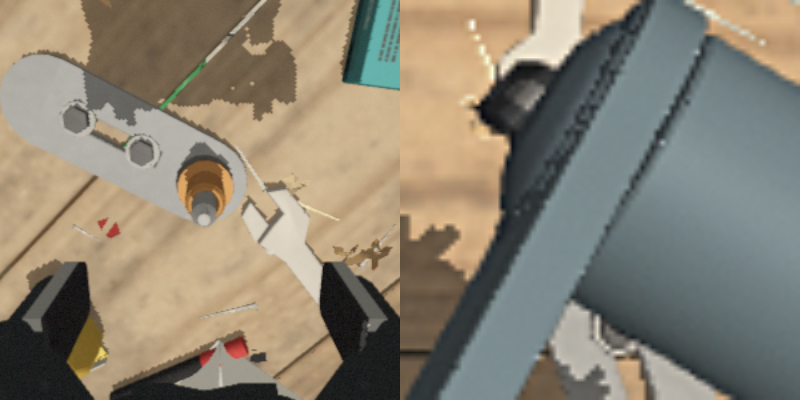

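The bush is on the stud with its flange on the boss, and contact came at TCP z 0.032, which matches home. The top view is blocked by the arm. Next is the blue pulley.

Run:
```python
from act import *
Y=np.pi/2; xy=(.6455,.1215); z=.004
pick(xy,z,Y,.062)
robot.movel((*xy,.12),.2); st("lift")
robot.goto((*STUD,.12),down(Y)); robot.hold(.2); st("hover")
w=cams.snapshot("wrist");S=cams.snapshot("side")
im=np.hstack([cv2.resize(w["color"][100:400,130:430],(400,400)),cv2.resize(S["color"][110:290,280:460],(400,400))])
cv2.imwrite("pics/hov2.png",im[:,:,::-1])
```

```text
down t 23.97 tcp [0.6457 0.1215 0.0042] F [1.  0.3 0.5] w 0.0852 g 0.0
clamped t 24.32 tcp [0.6463 0.1214 0.005 ] F [-0.8 -1.5  5.7] w 0.0611 g 65.8
lift t 25.06 tcp [0.644  0.1215 0.1179] F [ 0.4 -0.  -3.3] w 0.0611 g 65.6
hover t 26.52 tcp [ 0.4297 -0.1346  0.1201] F [-0.   0.  -2.9] w 0.0608 g 65.6
```

View pics/hov2.png

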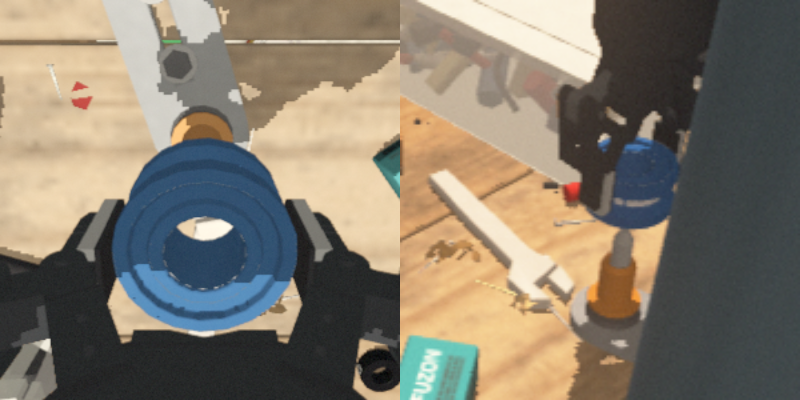

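The pulley is held level, bore over the stud in the side view (627,215 against tip 624,235). I'll lower it over the bush.

Run:
```python
from act import *
xy=lower(STUD,.072,.008,8,rate=.08)
xy=lower(xy,.025,.0025,10,rate=.05); st()
```

```text
(np.float64(0.112), np.float64(-0.2), np.float64(0.9), np.float64(-0.6)) (np.float64(0.104), np.float64(-0.2), np.float64(0.2), np.float64(0.2)) (np.float64(0.096), np.float64(-0.3), np.float64(0.1), np.float64(-0.2)) (np.float64(0.088), np.float64(0.0), np.float64(0.4), np.float64(-0.4)) (np.float64(0.08), np.float64(-1.4), np.float64(0.7), np.float64(-0.2)) (0.072, np.float64(1.0), np.float64(0.7), np.float64(0.6)) xy [ 0.429 -0.135]
stopped
(np.float64(0.0697), np.float64(0.3), np.float64(0.7), np.float64(-0.5)) (np.float64(0.0672), np.float64(-0.6), np.float64(0.1), np.float64(0.3)) (np.float64(0.0647), np.float64(-0.2), np.float64(-0.5), np.float64(1.5)) (np.float64(0.0622), np.float64(0.1), np.float64(-0.2), np.float64(0.4)) (np.float64(0.0597), np.float64(1.1), np.float64(-0.6), np.float64(0.1)) (np.float64(0.0572), np.float64(0.4), np.float64(-1.5), np.float64(0.8)) (np.float64(0.0547), np.float64(0.1), np.float64(-0.8), np.float64(1.2)) (np.float64(0.0522), np.float64(0.8), np.float64(-1.7), np.float64(-0.3)) (np.float64(0.0497), np.float64(0.7), np.float64(-1.7), np.float64(-1.1)) (np.float64(0.0472), np.float64(-0.2), np.float64(-0.9), np.float64(-1.0)) (np.float64(0.0447), np.float64(0.2), np.float64(-0.5), np.float64(-1.7)) (np.float64(0.0422), np.float64(0.2), np.float64(-1.3), np.float64(-1.3)) (np.float64(0.0397), np.float64(-0.4), np.float64(-0.5), np.float64(-0.8)) (np.float64(0.0372), np.float64(-0.0), np.float64(-0.8), np.float64(-1.9)) (np.float64(0.0347), np.float64(0.3), np.float64(-0.7), np.float64(-1.0)) (np.float64(0.0322), np.float64(0.5), np.float64(-0.3), np.float64(-0.7)) (np.float64(0.0297), np.float64(-0.1), np.float64(-1.1), np.float64(-1.2)) (np.float64(0.0272), np.float64(-7.0), np.float64(2.7), np.float64(17.8)) xy [ 0.429 -0.135]
 t 34.42 tcp [ 0.4293 -0.1351  0.0289] F [-6.8  2.8 15.1] w 0.0612 g 67.2
```

```bash
cat >> act.py <<'E'
def look(xy,zmid,name,pose,yaw,r=30):
    from seg import COL
    robot.goto(pose,down(yaw)); robot.hold(.3); s=cams.snapshot("wrist")
    m=cv2.inRange(cv2.cvtColor(s["color"],cv2.COLOR_RGB2HSV),*map(np.array,COL[name])); c=np.zeros_like(m)
    u,v=proj(s,np.array([*xy,zmid])); cv2.circle(c,(int(u),int(v)),r,255,-1)
    m=cv2.morphologyEx(m&c,cv2.MORPH_OPEN,np.ones((3,3),np.uint8))
    k=cv2.convexHull(max(cv2.findContours(m,cv2.RETR_EXTERNAL,cv2.CHAIN_APPROX_NONE)[0],key=cv2.contourArea))
    (cx,cy),R=cv2.minEnclosingCircle(k); M=cv2.moments(k); q=np.array([M["m10"],M["m01"]])/M["m00"]
    o=onz(s,q,zmid); D=np.linalg.norm(ray(s,q)[0]-o); print(name,"at",o.round(4),"dia mm",(2*R*D/s["camera_matrix"][0,0]*1e3).round(1),"px",(u.round(),v.round()),q.round(1)); return s,o,q
E
python3 - <<'E'
from act import *
let_go(); robot.hold(.2); st("open")
robot.movel((*STUD,.15),.2)
st(); Y=np.pi/4
a=look((.447,.123),.005,"washer",(.44,.12,.19),Y); b=look((.447,.123),.005,"washer",(.40,.14,.19),Y)
print(tri([(a[0],a[2]),(b[0],b[2])])); T=cams.snapshot("top")
im=np.hstack([cv2.resize(b[0]["color"][60:360,130:430],(400,400)),cv2.resize(T["color"][215:295,295:375],(400,400))])
cv2.imwrite("pics/w3.png",im[:,:,::-1]); st()
E
```

```text
open t 35.0 tcp [ 0.429  -0.135   0.0271] F [-0.2  0.1 -1.1] w 0.0856 g 0.0
 t 35.77 tcp [ 0.4283 -0.1346  0.1488] F [-0.4 -0.4 -0.6] w 0.0854 g 0.0
washer at [0.4485 0.1215 0.005 ] dia mm 52.8 px (np.float64(289.0), np.float64(187.0)) [288.7 188.4]
washer at [0.4481 0.1251 0.005 ] dia mm 37.0 px (np.float64(300.0), np.float64(221.0)) [302.1 220.9]
(array([ 0.45148208,  0.12088966, -0.00786889]), np.float64(0.001564729896247593))
 t 38.05 tcp [0.4004 0.1398 0.19  ] F [-0.2  0.5 -0.2] w 0.0853 g 0.0
```

View pics/w3.png

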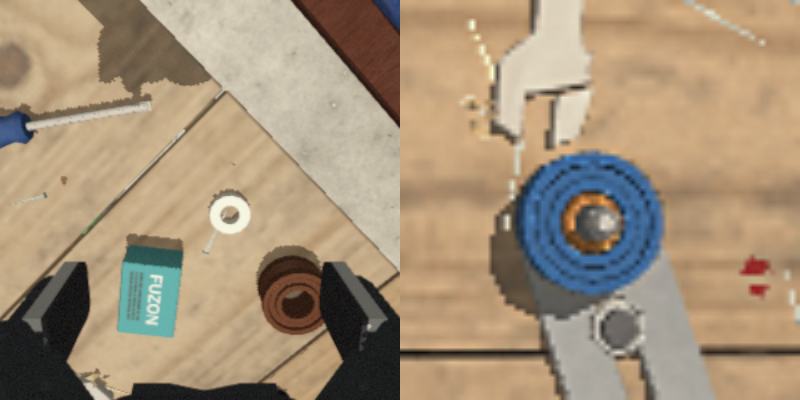

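The blue pulley sits flat on the flange with the bush end proud around the stud, at (592,222) in the top tile. The washer is at (230,215) in the wrist tile with a nail beside it, which spoiled look 1. Look 2 was clean, with a 37 mm diameter. A yaw of 35° clears the carton.

Run:
```python
from act import *
Y=np.radians(35); xy=(.448,.1248); z=.002
pick(xy,z,Y,.036,.1)
robot.movel((*xy,.13),.2); st("lift")
robot.goto((*STUD,.13),down(Y)); robot.hold(.2); st("hover")
w=cams.snapshot("wrist");S=cams.snapshot("side")
im=np.hstack([cv2.resize(w["color"][100:400,130:430],(400,400)),cv2.resize(S["color"][110:290,280:460],(400,400))])
cv2.imwrite("pics/hov3.png",im[:,:,::-1])
```

```text
down t 39.97 tcp [0.4482 0.1248 0.0022] F [-0.5 -0.2 -0.5] w 0.0852 g 0.0
clamped t 40.52 tcp [0.4483 0.1248 0.0026] F [-2.4  1.   4.4] w 0.0325 g 59.4
lift t 41.31 tcp [0.4471 0.1247 0.1288] F [ 0.7  0.5 -0.4] w 0.0321 g 59.5
hover t 42.52 tcp [ 0.4292 -0.1339  0.1298] F [ 0.2 -0.5  0.5] w 0.0326 g 59.5
```

View pics/hov3.png

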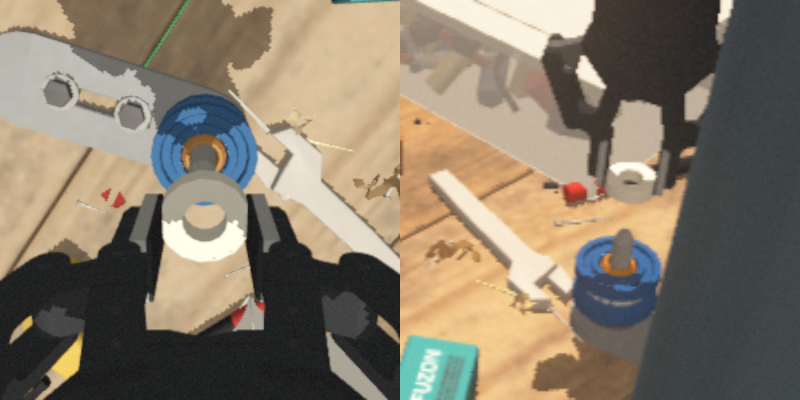

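The washer is held flat at the fingertips, at (632,185) in the side tile, over the stud tip at (623,235). I'll lower it.

Run:
```python
from act import *
xy=lower(STUD,.098,.008,8,rate=.08)
xy=lower(xy,.059,.002,6,rate=.05); st()
S=cams.snapshot("side"); save(S,"low3",(280,110,460,290),2.2)
```

```text
(np.float64(0.122), np.float64(0.6), np.float64(-0.4), np.float64(0.2)) (np.float64(0.114), np.float64(-0.4), np.float64(-0.6), np.float64(-1.0)) (np.float64(0.106), np.float64(0.2), np.float64(-0.6), np.float64(-0.5)) (np.float64(0.098), np.float64(0.6), np.float64(-0.8), np.float64(-0.8)) (0.098, np.float64(-1.0), np.float64(-0.8), np.float64(-1.2)) xy [ 0.429 -0.135]
stopped
(np.float64(0.096), np.float64(-0.5), np.float64(-1.0), np.float64(-0.1)) (np.float64(0.094), np.float64(-0.2), np.float64(-0.6), np.float64(-0.1)) (np.float64(0.092), np.float64(-1.2), np.float64(-0.1), np.float64(-0.4)) (np.float64(0.09), np.float64(-0.2), np.float64(-1.1), np.float64(-0.2)) (np.float64(0.088), np.float64(-0.2), np.float64(-0.5), np.float64(0.2)) (np.float64(0.086), np.float64(-0.4), np.float64(-0.5), np.float64(-0.1)) (np.float64(0.084), np.float64(-0.2), np.float64(-0.8), np.float64(0.1)) (np.float64(0.082), np.float64(0.5), np.float64(-2.7), np.float64(-1.0)) (np.float64(0.08), np.float64(2.0), np.float64(-3.7), np.float64(-1.2)) (np.float64(0.078), np.float64(1.9), np.float64(-5.0), np.float64(-0.8)) (np.float64(0.076), np.float64(2.3), np.float64(-4.8), np.float64(-0.2)) (np.float64(0.074), np.float64(2.4), np.float64(-4.3), np.float64(-0.3)) (np.float64(0.072), np.float64(2.4), np.float64(-2.8), np.float64(-0.5)) (np.float64(0.07), np.float64(1.7), np.float64(-2.1), np.float64(-0.9)) (np.float64(0.068), np.float64(0.1), np.float64(-0.7), np.float64(-0.9)) (np.float64(0.066), np.float64(-0.4), np.float64(-0.9), np.float64(-0.7)) (np.float64(0.064), np.float64(0.0), np.float64(-0.5), np.float64(-0.0)) (np.float64(0.062), np.float64(0.2), np.float64(-1.0), np.float64(3.4)) (np.float64(0.06), np.float64(-5.8), np.float64(1.6), np.float64(18.2)) xy [ 0.4297 -0.1363]
 t 50.42 tcp [ 0.4304 -0.1367  0.062 ] F [-5.5  2.3 18.2] w 0.0325 g 61.6
```

View pics/low3.png

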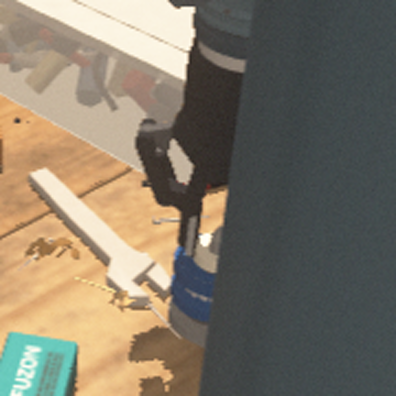

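The washer touched down at TCP z 0.062, which matches home. I'll release it, measure the collar and pick it.

Run:
```python
from act import *
let_go(); robot.hold(.2); s=st("open")
robot.movel((*s["tcp_pos"][:2],.15),.2)
Y=np.pi/2
a=look((.631,.0115),.006,"collar",(.60,.02,.19),Y); st()
T=cams.snapshot("top")
im=np.hstack([cv2.resize(a[0]["color"][60:360,130:430],(400,400)),cv2.resize(T["color"][215:295,295:375],(400,400))])
cv2.imwrite("pics/w4.png",im[:,:,::-1])
```

```text
open t 51.24 tcp [ 0.4296 -0.1363  0.06  ] F [-0.3  0.2 -0.1] w 0.0855 g 0.0
collar at [0.6318 0.0119 0.006 ] dia mm 33.8 px (np.float64(275.0), np.float64(210.0)) [275.5 210.8]
 t 53.12 tcp [0.5998 0.0193 0.1901] F [0.7 0.6 0. ] w 0.0856 g 0.0
```

View pics/w4.png

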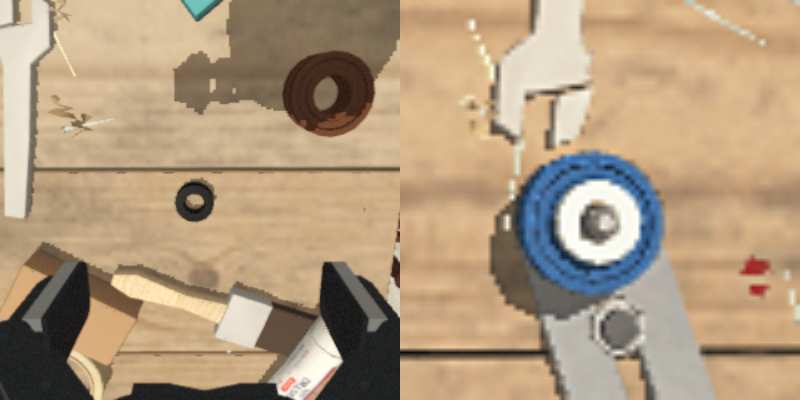

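The washer lies flat and centred on the pulley stack at (598,221). The collar is at (195,201) in the wrist tile, with a 33.8 mm diameter. Now I'll place it.

Run:
```python
from act import *
Y=np.pi/2; xy=(.6317,.0118); z=.002
pick(xy,z,Y,.034,.1)
robot.movel((*xy,.125),.2); st("lift")
robot.goto((*STUD,.125),down(Y)); robot.hold(.2); st("hover")
p=lower(STUD,.098,.009,8,rate=.08)
p=lower(p,.068,.002,6,rate=.05); st()
```

```text
down t 55.07 tcp [0.6319 0.0118 0.0022] F [-0.1 -0.   0.6] w 0.0854 g 0.0
clamped t 55.62 tcp [0.6322 0.0117 0.0025] F [ 0.  -0.1  2.6] w 0.0304 g 59.7
lift t 56.38 tcp [0.6306 0.012  0.1234] F [-0.2 -0.2 -1.1] w 0.0304 g 59.4
hover t 57.57 tcp [ 0.4299 -0.1347  0.1252] F [ 0.4  0.8 -0.6] w 0.0303 g 59.4
(np.float64(0.116), np.float64(-0.8), np.float64(0.4), np.float64(-0.7)) (np.float64(0.107), np.float64(-0.5), np.float64(-0.2), np.float64(-0.2)) (0.098, np.float64(0.0), np.float64(0.4), np.float64(0.5)) xy [ 0.429 -0.135]
stopped
(np.float64(0.0962), np.float64(0.3), np.float64(0.5), np.float64(0.5)) (np.float64(0.0942), np.float64(-0.4), np.float64(0.5), np.float64(-0.1)) (np.float64(0.0922), np.float64(0.2), np.float64(0.6), np.float64(-0.6)) (np.float64(0.0902), np.float64(0.4), np.float64(-0.3), np.float64(-0.0)) (np.float64(0.0882), np.float64(0.6), np.float64(0.4), np.float64(0.6)) (np.float64(0.0862), np.float64(-0.4), np.float64(0.0), np.float64(0.6)) (np.float64(0.0842), np.float64(0.6), np.float64(-0.4), np.float64(0.1)) (np.float64(0.0822), np.float64(1.3), np.float64(-1.1), np.float64(0.4)) (np.float64(0.0802), np.float64(1.1), np.float64(-2.6), np.float64(-1.0)) (np.float64(0.0782), np.float64(1.2), np.float64(-3.6), np.float64(-1.9)) (np.float64(0.0762), np.float64(1.8), np.float64(-3.3), np.float64(-1.1)) (np.float64(0.0742), np.float64(1.1), np.float64(-3.7), np.float64(-1.3)) (np.float64(0.0722), np.float64(0.5), np.float64(-2.2), np.float64(0.9)) (np.float64(0.0702), np.float64(-4.8), np.float64(2.6), np.float64(16.1)) xy [ 0.4293 -0.1358]
 t 63.3 tcp [ 0.4297 -0.1357  0.0719] F [-4.9  2.5 15.6] w 0.0307 g 61.3
```

Run:
```python
from act import *
let_go(); robot.hold(.2); s=st("open")
robot.movel((*s["tcp_pos"][:2],.18),.2); robot.goto((.45,.10,.25),down(np.pi/2)); robot.hold(.3); st()
T=cams.snapshot("top");S=cams.snapshot("side")
im=np.hstack([cv2.resize(T["color"][215:295,295:375],(400,400)),cv2.resize(S["color"][190:290,330:430],(400,400))])
cv2.imwrite("pics/end.png",im[:,:,::-1])
```

```text
open t 64.08 tcp [ 0.4293 -0.1358  0.0702] F [ 0.3 -0.4 -0.6] w 0.0856 g 0.0
 t 66.06 tcp [0.45   0.0992 0.2497] F [ 1.  -0.6  0.6] w 0.0851 g 0.0
```

View pics/end.png

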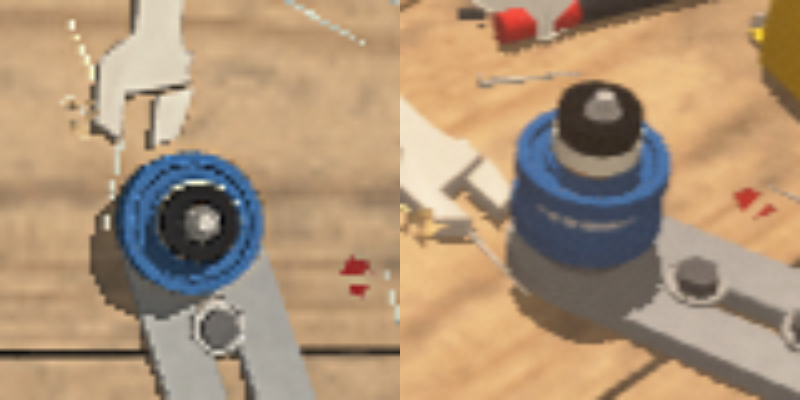

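The collar, washer and pulley are stacked flat and coaxial on the stud, with the stud end showing at (600,103) in the side tile. The fingers are clear of everything.

```bash
python3 -c "
from bench import robot
print(robot.job_done())"
```

```text
the job is handed in; nothing more can be done
None
```

The idler is rebuilt and handed in at about 66 s of 96: bush, blue pulley, washer and collar each stopped at their expected home height, the final pictures show them flat on the stud, and no verdict was returned.

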